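Build up a conductor bushing and hold the copper bar through it

TASK

Build up this two-plate conductor bushing: slide the thin insulating washer and then the thick ring-shaped current transformer down over the upright sleeve on the top plate, each fully home and let go. Then take the longer of the two copper bars out of the wooden block, thread it down through the sleeve and on through the bushing in the middle plate, and finish while still holding it there for the clamp screws to be tightened: hanging from the gripper, upright, its lower end showing below the lower bushing but clear of the base plate. Leave the shorter bar in the block, and do not disturb the contactor or the black block-shaped transformer standing nearby.

Things in the scene. Friction and masses are not known exactly. Their poses are not given: they have to be found in the camera images.
- frame: Bushing frame, fixed to the bench: three level steel plates 110 (own x) x 140 (own y) x 6 mm on four corner studs (axes at x +-43, y +-58 mm; studs and 13 mm hex nuts rise 8 mm above the top plate). Tops of the plates 6, 50 and 106 mm above the bench. Origin: centre of its underside, on the common vertical axis of both bushings; own z up. Turned up to 0.3 rad.
- seat (a point): Point on the bushing axis at the top face of the top plate, 106 mm above the bench: the washer's underside comes to rest here, the transformer's 8 mm higher. Axes as the frame's. Brown round sleeve (upper bushing) from here up: 34 mm tall, 34 mm outside diameter, its top 6 mm tapering to 29.6 mm.
- sleeve_mouth (a point): Centre of the sleeve's top rim, 140 mm above the bench. The upper bushing's bore is 19 mm, its mouth flared to 26 mm over the top 6 mm; it runs down through the top plate to 88 mm above the bench.
- lower_exit (a point): Centre of the lower end of the lower bushing, 36 mm above the bench, 30 mm of free air below it to the base plate. This bushing sits in the middle plate: bore 19 mm, from 54 mm (44 mm wide flange, mouth flared to 26 mm over 4 mm) down to 36 mm above the bench.
- washer: Loose thin insulating washer of pale grey board, flat on the bench: outside diameter 60 mm, bore 38 mm, 8 mm thick, 0.04 kg. Origin: centre of its underside, own z up along its axis.
- ct: Loose ring-shaped current transformer, black, flat on the bench: outside diameter 62 mm, bore 38 mm, 22 mm high (two small screw terminals on its top reach 28 mm), 0.24 to 0.39 kg. Origin: centre of its underside, own z up along its axis.
- bar_long: Longer copper bar, loose, upright in either hole of the block: round rod 16 mm thick, 130 mm long, foot chamfered 3 x 4 mm; on top a flat palm 10 (own x) x 30 (own y) x 40 mm high, to be gripped across its 10 mm above the 5 mm shoulder at its foot. 0.25 to 0.38 kg. Origin: centre of its lower end, 10 mm above the bench at the start; own z up to the palm.
- bar_neck (a point): Point on the longer bar's axis where rod and palm meet, 130 mm above its lower end.
- bar_short: Shorter spare bar, same shape with an 80 mm rod (120 mm in all, top 130 mm above the bench), in the other hole of the block; it stays there. Origin and axes as for the longer bar.
- block: Wooden block fixed to the bench, 70 (own x) x 150 (own y) x 45 mm, with two holes 18 mm wide and 35 mm deep at y = +-40 mm for the bars. Origin: centre of its underside. Turned up to 0.35 rad.
- contactor: Bystander: three-pole contactor 80 x 45 x 82 mm at the left. Origin: centre of its underside.
- spare_ct: Bystander: black block-shaped current transformer 32 x 76 x 74 mm with a round window, standing on its foot at the right. Origin: centre of its underside.

How it is judged:
On the way, in this order (a step that is already met when the one before it is completed fails the run):
1. the thin washer is home on the top plate, round the sleeve, and let go (horizontal distance between washer and seat below 0.004 m and z of washer in the frame of seat between -0.0025 and 0.0025 m and angle between washer's own z axis and vertical below 0.07 rad and contact force between the fingers and washer below 0.1 N), for 0.2 s.
2. the current transformer is home on the washer, round the sleeve, and let go (horizontal distance between each of washer, ct and seat below 0.004 m and z of washer in the frame of seat between -0.0025 and 0.0025 m and angle between each of washer, ct's own z axis and vertical below 0.07 rad and z of ct in the frame of seat between 0.005 and 0.011 m and contact force between the fingers and ct below 0.1 N), for 0.2 s.
At the end, for the whole second after the job is handed in: Washer on the top plate (height within 2.5 mm) and transformer on it (3 mm), both level round the sleeve and released; the longer bar held at rest in the fingers, upright within 0.1 rad, through both bushings, its end 5 to 27 mm below the lower one (all of step 2 and contact force between the fingers and washer below 0.1 N and horizontal distance between bar_long and lower_exit below 0.004 m and z of bar_long in the frame of lower_exit between -0.027 and -0.005 m and horizontal distance between bar_neck and sleeve_mouth below 0.008 m and angle between bar_long's own z axis and vertical below 0.1 rad and contact force between the fingers and bar_long above 2 N and linear speed of bar_long below 0.02 m/s); the arm keeps its last pose, push and grip.
It fails at once if the shorter bar is taken out of its place (moved 25 mm) (distance of bar_short from where it was at the start of the episode above 0.025 m).
It fails at once if the contactor is disturbed (moved 20 mm) (distance of contactor from where it was at the start of the episode above 0.02 m).
It fails at once if the block-shaped transformer is disturbed (moved 20 mm) (distance of spare_ct from where it was at the start of the episode above 0.02 m).
It also fails if it takes over 66 s, if anything falls off the work surface, if the arm or the gripper's body presses on something with over 40 N, if the wrist force passes 120 N, or if a joint passes its speed limit or range.

ROBOT

A 6-joint arm with a two-finger parallel gripper is mounted at the origin on the work surface; the furniture and walls round the work are solid. World frame = base frame: x ahead of the robot, y to its left, z up, the work surface at z = 0. Lengths are in m, angles in rad, forces in N, time in s.
With the tool pointing down it reaches from about 0.35 to 0.8 m from the base axis. Payload 7.3 kg.
Tool frame: the origin (TCP) lies midway between the tips of the shut fingers; the grasp point (between the pads) lies 19 mm behind it; z points along the fingers, y is the line along which they close (so a half turn about z gives the same grasp; the last joint's range is limited). The gripper opens to 85 mm and grips with 20 to 120 N. Pads are 22 mm wide; open, the fingers measure 114 mm over their backs; the gripper's body (76 mm by 85 mm) begins 54 mm behind the grasp point. The pads swing forward as they close: fully open they stand 13 mm farther back than shut.
Start: joints at [1.071, 0.342, 1.524, -0, 1.275, -0.146], TCP at [0.182, 0.493, 0.231] pointing down, gripper open.
Joint ranges: [-2.53, 2.53], [-0.77, 2.02], [0.04, 2.7], [-1, 4.14], [0.28, 2.66], [-3.11, 3.11]. Speed limits (rad/s): [2.57, 2.57, 3.14, 3.14, 3.14, 3.14].

INTERFACE

Orientations are given as a unit quaternion [x, y, z, w].
In Python, from station import ctrl gives the robot as it stands.
- The arm moves only by the shell command python3 -m crank 'ROWS' [FORCE]. ROWS is JSON, a list that holds one entry, the list of rows, each a list of 7 numbers: the shift along the tool's x, y, z in m, then the turn, a rotation vector about the tool's x, y, z in degrees, then the finger opening in m, from 0 to 0.0854. In form: [[[dx, dy, dz, ax, ay, az, hand], ...]]. A call has 1 to 20 rows; each row is the pose to reach, as a shift and turn from the pose commanded when the call began, along the tool's axes at that moment; what a row does not reach only later rows make up. A row lasts 1/8 s, in which the tool goes at most 62.5 mm and 10.7 degrees, less where a joint would pass 70% of its speed; a pose out of reach is approached as far as the arm can. A call with a gripper value outside its range is refused whole. The fingers move at their own pace and stop on an object; FORCE is the grip in N (left out, the last holds). Time passes only in rows, so rows that repeat a pose let the fingers close. It gives the time, the measured TCP pose, the force, the opening and the grip force at its end, in the units of the state.
- ctrl.sense(): the state, without advancing time (a new reading comes with each control period).
- ctrl.camera(name): name is "scene" or "top" or "wrist"; returns a dict with "pixels" (420x560x3 uint8, red, green, blue), "range_z" (420x560 float32, m along the optical axis (not along the pixel's ray), 0 where there is no reading), "mtx" (3x3 intrinsics, pixels), "k1" (the pictures are not rectified: a ray, as slopes to the right and down, at radius r is drawn at 1 + k1 r^2 times it, then the intrinsics apply), "T" (4x4, takes a point from camera to world coordinates). Camera axes: x right, y down, z forward; pixel columns grow to the right and rows downward; lengths in m; the calibration is good to about 2 mm. A picture is of the moment at which its call begins.
- ctrl.finish_job(): hands the job in; it is judged then, once.
The state is a dict: "t": time; "joint_positions": joint angles; "qvel": joint speeds; "joint_torque": joint torques, N m; "eef_pos": TCP position; "tcp_rot": TCP orientation; "wrist_force": force on the tool from outside, world axes, zero at the start; "moment": the same for the moment, N m; "grip_width": finger opening in m; "gripper_force": force on a finger pad.
Only numpy, scipy, OpenCV 4.12 (cv2) and the standard library are available. Lean on these libraries where they do the work, as an engineer would, in place of code of your own. Each camera call takes 0.05 s, during which the arm holds its last target. There are 200 camera calls.

## Working session

There is one attempt and no reset: what is moved stays moved. The work goes in short steps, Python scripts to look and compute and a shell command to move; the robot and the scene stay as the last step left them, time stands still between calls to the robot, and variables do not carry over. Pictures are saved under pics/ and viewed, at most 10 in all, crops included, and the job is handed in when it is done.

```bash
mkdir -p pics; ls
python3 - <<'E'
from station import ctrl
import cv2,numpy as np
s=ctrl.sense();print({k:np.round(v,3).tolist() for k,v in s.items()})
for n in("scene","top"):
    c=ctrl.camera(n);cv2.imwrite(f"pics/{n}0.png",c["pixels"][...,::-1]);np.savez(f"{n}0.npz",**c)
    print(n,c["mtx"],c["k1"],np.round(c["T"],4))
E
```

```text
pics
{'t': 0.0, 'joint_positions': [1.071, 0.343, 1.525, 0.0, 1.275, -0.146], 'qvel': [0.002, 0.0, 0.001, 0.002, -0.001, -0.001], 'joint_torque': [0.002, -43.367, -24.602, -0.0, 0.008, -0.0], 'eef_pos': [0.182, 0.492, 0.231], 'tcp_rot': [0.176, 0.984, -0.001, -0.0], 'wrist_force': [0.66, 0.456, 0.251], 'moment': [0.034, -0.033, -0.026], 'gripper_force': 0.0, 'grip_width': 0.086}
scene [[537.65525143   0.         285.06667712]
 [  0.         537.65525143 213.31693655]
 [  0.           0.           1.        ]] -0.08233213839441256 [[ 0.4621 -0.5599  0.6877 -0.7684]
 [-0.8868 -0.2974  0.3538 -0.6217]
 [ 0.0064 -0.7734 -0.6339  1.2048]
 [ 0.      0.      0.      1.    ]]
top [[422.56709414   0.         276.30224881]
 [  0.         422.56709414 209.09025333]
 [  0.           0.           1.        ]] -0.11708967950495217 [[ 2.0000e-04 -9.8910e-01  1.4750e-01  2.2030e-01]
 [-9.9990e-01  1.4000e-03  1.0900e-02  8.1000e-03]
 [-1.1000e-02 -1.4750e-01 -9.8900e-01  1.4957e+00]
 [ 0.0000e+00  0.0000e+00  0.0000e+00  1.0000e+00]]
```

View pics/scene0.png

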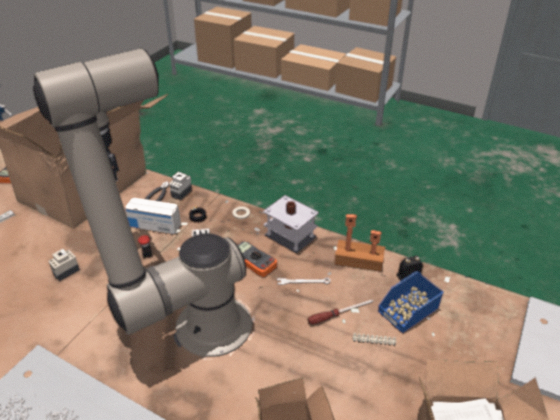

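View pics/top0.png

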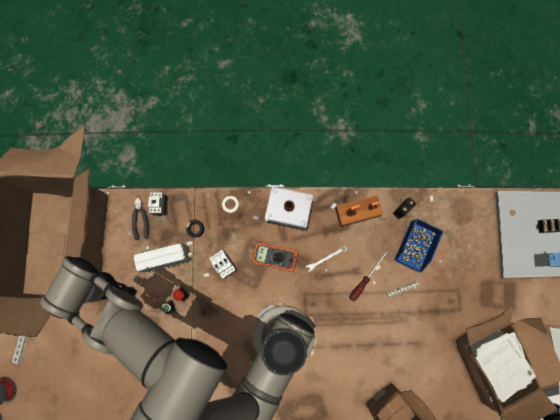

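Top view: washer at (230,205), CT ring at (195,228), frame with dark sleeve at (289,208), orange block at (358,211) with bars near (350,208) and (376,208). Contactor is at (157,203) and spare CT at (404,207). In the scene view the taller bar is the left one (350,215).

```bash
cat > h.py <<'E'
import cv2,numpy as np
from scipy.spatial.transform import Rotation as R
def cast(c,uv,z):
    p=cv2.undistortPoints(np.array(uv,float).reshape(-1,1,2),c["mtx"],np.array([float(c["k1"]),0,0,0,0]))[:,0]
    d=np.c_[p,np.ones(len(p))]@c["T"][:3,:3].T; o=c["T"][:3,3]
    return o+d*((z-o[2])/d[:,2])[:,None]
def circ(P):
    A=np.c_[2*P[:,:2],np.ones(len(P))]; x=np.linalg.lstsq(A,(P[:,:2]**2).sum(1),rcond=None)[0]
    return x[:2],np.sqrt(x[2]+x[0]**2+x[1]**2)
def blobs(m,box,amin=20):
    mm=np.zeros(m.shape,np.uint8);u0,v0,u1,v1=box;mm[v0:v1,u0:u1]=m[v0:v1,u0:u1]
    cs,_=cv2.findContours(mm,cv2.RETR_EXTERNAL,cv2.CHAIN_APPROX_NONE)
    return sorted([k[:,0].astype(float) for k in cs if cv2.contourArea(k)>amin],key=lambda k:-cv2.contourArea(k.astype(np.int32)))
def goal(s,xyz,yaw_y=None):
    """shift in tool axes from measured pose to xyz; turn deg about tool z so tool y lies along yaw_y (mod pi); levelling turn."""
    Rm=R.from_quat(s["tcp_rot"]); d=Rm.inv().apply(np.array(xyz)-s["eef_pos"])
    out=[np.round(d,4)]
    if yaw_y is not None:
        y=Rm.apply([0,1,0]); a=np.arctan2(y[1],y[0]); da=(yaw_y-a+np.pi/2)%np.pi-np.pi/2
        out.append(("turn z",round(-np.degrees(da),1)))
    out.append(("tool z",Rm.apply([0,0,1]).round(4))); return out
E
python3 - <<'E'
from h import *
c=dict(np.load("top0.npz"));im=c["pixels"];h=cv2.cvtColor(im,cv2.COLOR_RGB2HSV);H,S,V=[h[...,i].astype(int) for i in range(3)]
w=(S<80)&(V>150)
b=blobs(w,(215,192,245,220))[0];print("washer",*circ(cast(c,b,.008)),len(b))
k=(V<70)
b=blobs(k,(180,213,210,243))[0];print("ct",*circ(cast(c,b,.022)),len(b))
b=blobs((V<110),(275,195,303,222))[0];print("sleeve",*circ(cast(c,b,.137)))
b=blobs((S<60)&(V>120),(255,180,325,240))[0]
r=cv2.minAreaRect(b.astype(np.float32));q=cast(c,cv2.boxPoints(r),.106);print("plate",q.round(4),q.mean(0))
o=(H<14)&(S>120)&(V>90)
for b in blobs(o,(325,192,392,232)):
    r=cv2.minAreaRect(b.astype(np.float32));q=cast(c,cv2.boxPoints(r),.045);print("block",q.round(4),q.mean(0).round(4))
cv2.imwrite("pics/crop0.png",cv2.resize(im[185:250,140:430,::-1],None,fx=2.7,fy=2.7,interpolation=cv2.INTER_CUBIC))
E
```

```text
washer [0.46161327 0.19079416] 0.029703611476868907 47
ct [0.37175382 0.31003097] 0.028399130370329463 49
sleeve [ 0.43436294 -0.01705599] 0.015283614551533159
plate [[ 0.3941  0.078   0.106 ]
 [ 0.5216  0.056   0.106 ]
 [ 0.4925 -0.1009  0.106 ]
 [ 0.3659 -0.077   0.106 ]] [ 0.44351127 -0.0109781   0.106     ]
block [[ 0.4518 -0.1813  0.045 ]
 [ 0.4932 -0.3306  0.045 ]
 [ 0.4178 -0.3487  0.045 ]
 [ 0.3773 -0.2003  0.045 ]] [ 0.435  -0.2652  0.045 ]
```

View pics/crop0.png

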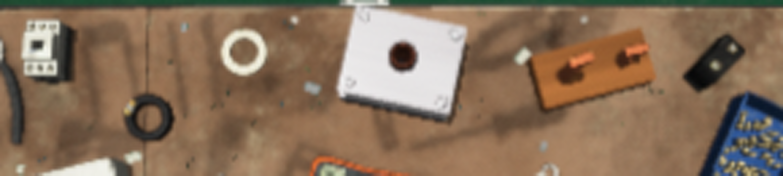

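The crop confirms the layout: washer ring at (243,51), CT at (148,117) with a gold terminal on its left, plate with dark sleeve at (403,57), block with the palms at (577,66) and (635,50). Next I move above the washer for a wrist view.

Run:
```python
from h import *
from station import ctrl
s=ctrl.sense()
for n,p in (("w",[.4616,.1908,.2]),("ct",[.3718,.31,.2]),("seat",[.434,-.017,.25])): print(n,goal(s,p))
```

```text
w [array([-0.367 , -0.1857,  0.0309]), ('tool z', array([-7.0e-04, -1.2e-03, -1.0e+00]))]
ct [array([-0.2414, -0.105 ,  0.0308]), ('tool z', array([-7.0e-04, -1.2e-03, -1.0e+00]))]
seat [array([-0.4131, -0.3902, -0.0189]), ('tool z', array([-7.0e-04, -1.2e-03, -1.0e+00]))]
```

```bash
snap(){ python3 - <<E
from station import ctrl
import numpy as np,cv2
s=ctrl.sense();c=ctrl.camera("wrist");cv2.imwrite("pics/w_$1.png",c["pixels"][...,::-1]);np.savez("w_$1.npz",**c,eef=s["eef_pos"],rot=s["tcp_rot"])
print(s["t"],s["eef_pos"],c["T"].round(3).tolist())
E
}
python3 -m crank '[[[-0.241,-0.105,0.031,0,0,0,0.085],[-0.241,-0.105,0.031,0,0,0,0.085],[-0.241,-0.105,0.031,0,0,0,0.085],[-0.241,-0.105,0.031,0,0,0,0.085],[-0.241,-0.105,0.031,0,0,0,0.085],[-0.241,-0.105,0.031,0,0,0,0.085],[-0.241,-0.105,0.031,0,0,0,0.085]]]'
snap ct
python3 -m crank '[[[-0.126,-0.081,0,0,0,0,0.085],[-0.126,-0.081,0,0,0,0,0.085],[-0.126,-0.081,0,0,0,0,0.085],[-0.126,-0.081,0,0,0,0,0.085],[-0.126,-0.081,0,0,0,0,0.085]]]'
snap washer
python3 -c "
import cv2,numpy as np
cv2.imwrite('pics/ab.png',np.hstack([cv2.resize(cv2.imread(f'pics/w_{n}.png'),(400,300)) for n in('ct','washer')]))"
```

```text
t: 0.98
eef_pos: [0.3706, 0.3115, 0.2004]
tcp_rot: [0.175, 0.985, 0.0, -0.0]
wrist_force: [0.3, 0.2, -0.4]
grip_width: 0.0849
gripper_force: 0.0
0.975 [0.37061981 0.31151053 0.2003939 ] [[0.344, 0.891, 0.296, 0.295], [0.939, -0.327, -0.109, 0.339], [0.0, 0.316, -0.949, 0.342], [0.0, 0.0, 0.0, 1.0]]
t: 1.65
eef_pos: [0.4608, 0.1922, 0.2003]
tcp_rot: [0.175, 0.985, 0.0, -0.0]
wrist_force: [0.7, 0.3, 0.0]
grip_width: 0.0849
gripper_force: 0.0
1.65 [0.46079287 0.19224174 0.20034684] [[0.344, 0.891, 0.296, 0.385], [0.939, -0.327, -0.108, 0.22], [0.0, 0.315, -0.949, 0.342], [0.0, 0.0, 0.0, 1.0]]
```

View pics/ab.png

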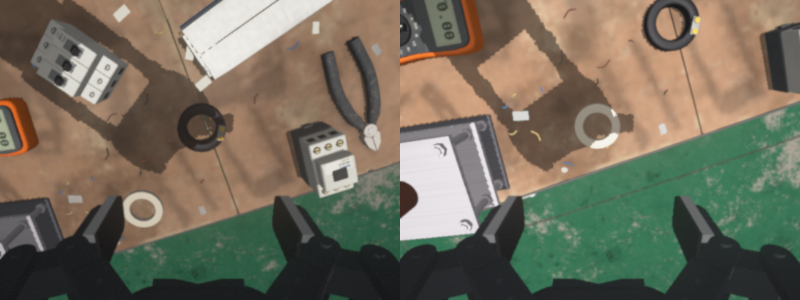

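Left (CT view): CT ring at (203,127), washer at (143,210). Right (washer view): washer at (598,126), half in shadow, and CT at (670,23) with its terminals at the right edge, toward tool +y.

Run:
```python
from h import *
for n,nm,box,z in (("washer","w_washer",(235,135,320,220),.008),("washer2","w_ct",(160,255,240,330),.008),("ct","w_ct",(235,130,335,225),.022)):
    c=dict(np.load(nm+".npz"));im=c["pixels"];h=cv2.cvtColor(im,cv2.COLOR_RGB2HSV).astype(int)
    m=(h[...,1]<75)&(h[...,2]>70) if n[0]=="w" else h[...,2]<48
    m=cv2.morphologyEx(m.astype(np.uint8),cv2.MORPH_CLOSE,np.ones((5,5)))
    for b in blobs(m,box,150)[:2]:
        hull=cv2.convexHull(b.astype(np.float32))[:,0]; P=cast(c,hull,z); ctr,r=circ(P);print(n,ctr.round(4),r.round(4),np.abs(np.hypot(*(P[:,:2]-ctr).T)-r).max().round(4))
    # depth based
    u0,v0,u1,v1=box;vv,uu=np.mgrid[v0:v1,u0:u1];d=c["range_z"][v0:v1,u0:u1].ravel()
    p=cv2.undistortPoints(np.c_[uu.ravel(),vv.ravel()].astype(float).reshape(-1,1,2),c["mtx"],np.array([float(c["k1"]),0,0,0,0]))[:,0]
    W=(np.c_[p,np.ones(len(p))]*d[:,None])@c["T"][:3,:3].T+c["T"][:3,3]
    print(" depth z pct",np.percentile(W[:,2],[5,25,50,75,90,95]).round(4))
    k=np.abs(W[:,2]-z)<.0035
    (x,y),r=cv2.minEnclosingCircle(W[k,:2].astype(np.float32));print(" ",x,y,r,k.sum(), W[k,:2].mean(0))
    if n=="ct": k=W[:,2]>.0255;print("term",W[k].mean(0),k.sum(),W[k].min(0),W[k].max(0))
```

```text
washer [0.4637 0.1856] 0.0331 0.0049
 depth z pct [-0.0017 -0.0009 -0.0003  0.0061  0.0076  0.008 ]
  0.4639780819416046 0.1896374374628067 0.030126240104436874 1890 [0.46305794 0.18983568]
washer2 [0.4625 0.1902] 0.0319 0.0044
 depth z pct [-1.500e-03 -8.000e-04  1.000e-04  7.300e-03  2.173e-01  2.232e-01]
  0.46391305327415466 0.18956631422042847 0.030600303784012794 1377 [0.46303441 0.1906807 ]
ct [0.3698 0.3109] 0.0264 0.0039
 depth z pct [-0.0021 -0.0012 -0.0005  0.0127  0.0213  0.022 ]
  0.3757994472980499 0.3138594627380371 0.03084155172109604 2008 [0.37395682 0.31307619]
term [0.35645643 0.33673096 0.13270171] 149 [0.29473347 0.32755341 0.02551983] [0.39759615 0.342359   0.34229918]
```

```bash
cat > snap.py <<'E'
from station import ctrl
import numpy as np,cv2,sys
n=sys.argv[1];s=ctrl.sense();c=ctrl.camera("wrist");cv2.imwrite(f"pics/w_{n}.png",c["pixels"][...,::-1]);np.savez(f"w_{n}.npz",**c,eef=s["eef_pos"],rot=s["tcp_rot"])
E
cat >> h.py <<'E'
def cloud(c):
    v,u=np.mgrid[0:420,0:560];p=cv2.undistortPoints(np.c_[u.ravel(),v.ravel()].astype(float).reshape(-1,1,2),c["mtx"],np.array([float(c["k1"]),0,0,0,0]))[:,0]
    d=c["range_z"].ravel();W=(np.c_[p,np.ones(len(p))]*d[:,None])@c["T"][:3,:3].T+c["T"][:3,3];W[d==0]=np.nan
    return W.reshape(420,560,3)
E
python3 -m crank '[[[-0.047,-0.206,-0.1,0,0,0,0.085],[-0.047,-0.206,-0.1,0,0,0,0.085],[-0.047,-0.206,-0.1,0,0,0,0.085],[-0.047,-0.206,-0.1,0,0,0,0.085],[-0.047,-0.206,-0.1,0,0,0,0.085],[-0.047,-0.206,-0.1,0,0,0,0.085]]]'
python3 snap.py frame
python3 - <<'E'
from h import *
c=dict(np.load("w_frame.npz"));W=cloud(c);P=W.reshape(-1,3)
near=np.hypot(P[:,0]-.434,P[:,1]+.017)<.035
for lo,hi in((.136,.144),(.125,.144),(.10,.112)):
    k=near&(P[:,2]>lo)&(P[:,2]<hi);print(lo,k.sum(),P[k].mean(0).round(4),cv2.minEnclosingCircle(P[k,:2].astype(np.float32)))
k=near&(P[:,2]>.1375)&(P[:,2]<.143)
h=cv2.convexHull(P[k,:2].astype(np.float32))[:,0];print("hull circ",circ(h),np.percentile(P[k,2],[5,50,95]))
k=(np.abs(P[:,2]-.106)<.003)&(np.abs(P[:,0]-.434)<.12);r=cv2.minAreaRect(P[k,:2].astype(np.float32));print("plate",r,np.median(P[k,2]))
E
```

```text
t: 2.45
eef_pos: [0.4341, -0.0173, 0.3]
tcp_rot: [0.175, 0.984, 0.0, -0.0]
wrist_force: [-0.5, 0.0, -0.7]
grip_width: 0.085
gripper_force: 0.0
0.136 547 [ 0.4382 -0.0181  0.1383] ((0.43853244185447693, -0.018376270309090614), 0.01650432124733925)
0.125 926 [ 0.4373 -0.0179  0.136 ] ((0.43887826800346375, -0.01817139983177185), 0.017266949638724327)
0.1 2993 [ 0.4288 -0.0152  0.1054] ((0.43400225043296814, -0.01699613593518734), 0.03508998453617096)
hull circ (array([ 0.43859457, -0.01826261]), np.float64(0.015354590040139872)) [0.13769053 0.13877412 0.14029437]
plate ((0.4195714592933655, -0.1269211620092392), (0.364350289106369, 0.11546175926923752), 79.8883285522461) 0.10534586198743129
```

View pics/w_frame.png

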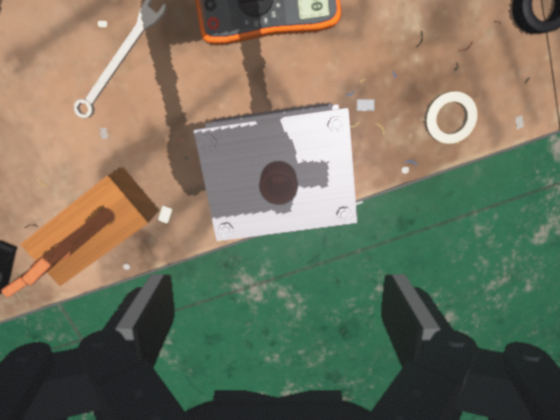

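The wrist view over the frame shows the sleeve at (278,183), and plate corners near (198,130), (348,110), (357,222) and (218,240). I refine the axis from the plate rectangle while going to the washer.

Run:
```python
from h import *
c=dict(np.load("w_frame.npz"));P=cloud(c).reshape(-1,3)
k=(np.abs(P[:,2]-.106)<.002)&(np.abs(P[:,0]-.434)<.1)&(np.abs(P[:,1]+.018)<.1)
print(cv2.minAreaRect(P[k,:2].astype(np.float32)))
k=(np.abs(P[:,2]-.008)<.0025)&(np.hypot(P[:,0]-.464,P[:,1]-.19)<.04);q=P[k,:2].astype(np.float32);print(cv2.minEnclosingCircle(q),circ(cv2.convexHull(q)[:,0]))
from station import ctrl
print(goal(ctrl.sense(),[.464,.1896,.03]))
```

```text
((0.4389896094799042, -0.01840318739414215), (0.14095215499401093, 0.11102253198623657), 77.86370849609375)
((0.4634917974472046, 0.18926456570625305), 0.03050600364804268) (array([0.46384745, 0.18916997]), np.float64(0.0299428967753536))
[array([0.0429, 0.2042, 0.2699]), ('tool z', array([-1.e-03,  8.e-04, -1.e+00]))]
```

```bash
python3 -m crank '[[[0.043,0.204,0.1,0,0,0,0.075],[0.043,0.204,0.1,0,0,0,0.075],[0.043,0.204,0.2,0,0,0,0.075],[0.043,0.204,0.27,0,0,0,0.075],[0.043,0.204,0.27,0,0,0,0.075],[0.043,0.204,0.27,0,0,0,0.075],[0.043,0.204,0.27,0,0,0,0.075],[0.043,0.204,0.27,0,0,0,0.075]]]'
python3 -c "
from h import *
from station import ctrl
print(goal(ctrl.sense(),[.4639,.1894,-.0035]))"
```

```text
t: 3.5
eef_pos: [0.4649, 0.1883, 0.0313]
tcp_rot: [0.175, 0.985, 0.0, 0.0]
wrist_force: [0.5, -1.0, 0.3]
grip_width: 0.0753
gripper_force: 0.0
[array([0.0014, 0.0007, 0.0348]), ('tool z', array([ 8.e-04,  2.e-04, -1.e+00]))]
```

```bash
python3 -m crank '[[[0.001,0.001,0.02,0,0,0,0.072],[0.001,0.001,0.03,0,0,0,0.072],[0.001,0.001,0.0345,0,0,0,0.072],[0.001,0.001,0.0345,0,0,0,0.072],[0.001,0.001,0.0345,0,0,0,0.055],[0.001,0.001,0.0345,0,0,0,0.05],[0.001,0.001,0.0345,0,0,0,0.05],[0.001,0.001,0.0345,0,0,0,0.05]]]' 30
```

```text
t: 4.5
eef_pos: [0.4647, 0.1889, -0.003]
tcp_rot: [0.176, 0.984, 0.0, 0.001]
wrist_force: [-2.3, -0.3, 7.0]
grip_width: 0.0576
gripper_force: 30.4
```

```bash
python3 -m crank '[[[0,0,-0.03,0,0,0,0.05],[0,0,-0.08,0,0,0,0.05],[0,0,-0.14,0,0,0,0.05],[0,0,-0.2,0,0,0,0.05],[0,0,-0.2,0,0,0,0.05],[0,0,-0.2,0,0,0,0.05]]]'
python3 snap.py held
python3 - <<'E'
from h import *
c=dict(np.load("w_held.npz"));W=cloud(c);e=c["eef"];Rm=R.from_quat(c["rot"])
L=Rm.inv().apply(W.reshape(-1,3)-e).reshape(W.shape);k=(np.abs(L[...,0])<.04)&(np.abs(L[...,1])<.031)&(np.abs(L[...,2])<.03)
im=c["pixels"];h=cv2.cvtColor(im,cv2.COLOR_RGB2HSV).astype(int);k&=h[...,2]>80
p=L[k];print(len(p),np.percentile(p,[1,5,50,95,99],axis=0).round(4))
cv2.imwrite("pics/held2.png",np.hstack([im[120:420,130:430,::-1],np.repeat((k*255).astype(np.uint8)[120:420,130:430,None],3,2)]))
E
```

```text
t: 5.25
eef_pos: [0.4637, 0.1888, 0.1955]
tcp_rot: [0.176, 0.984, -0.0, -0.0]
wrist_force: [-0.1, -0.3, -1.0]
grip_width: 0.0569
gripper_force: 32.2
10487 [[-0.0271 -0.0288 -0.0182]
 [-0.0236 -0.0256 -0.0112]
 [ 0.0044 -0.     -0.0101]
 [ 0.0287  0.0254 -0.0051]
 [ 0.0305  0.0285 -0.0033]]
```

View pics/held2.png

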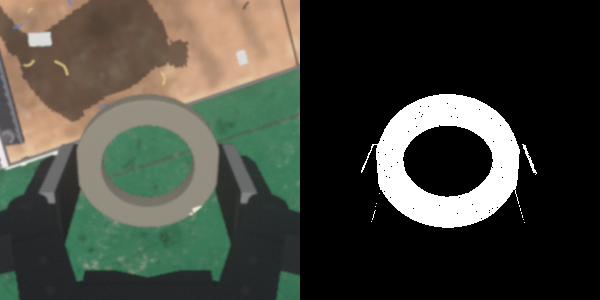

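The washer is held between the fingers at (148,160), apparently level. I'll fit its top face in the tool frame.

```bash
cat >> h.py <<'E'
def ringtool(n,rad,hi=.03,vmin=80,vmax=256):
    c=dict(np.load(n+".npz"));W=cloud(c);L=R.from_quat(c["rot"]).inv().apply(W.reshape(-1,3)-c["eef"])
    v=cv2.cvtColor(c["pixels"],cv2.COLOR_RGB2HSV)[...,2].ravel()
    k=(np.abs(L[:,0])<.045)&(np.abs(L[:,1])<.029)&(np.abs(L[:,2])<hi)&(v>=vmin)&(v<vmax);p=L[k]
    A=np.c_[p[:,:2],np.ones(len(p))];m=np.ones(len(p),bool)
    for _ in range(8):
        x=np.linalg.lstsq(A[m],p[m,2],rcond=None)[0];r=p[:,2]-A@x;m=np.abs(r)<max(.001,np.median(np.abs(r[m])))*1.5
    q=p[m];hull=cv2.convexHull(q[:,:2].astype(np.float32))[:,0]
    hull=hull[np.abs(hull[:,1])<rad*.93];a=circ(hull)
    return "plane",x.round(4),"circ",a[0].round(4),a[1].round(4),"xmin/max",hull[:,0].min(),hull[:,0].max(),m.sum()
E
python3 - <<'E'
from h import *
from station import ctrl
print(ringtool("w_held",.030))
print(goal(ctrl.sense(),[.4388,-.0183,.2]))
E
```

```text
('plane', array([-0.0011,  0.0005, -0.0102]), 'circ', array([ 0.0009, -0.0001]), np.float64(0.0301), 'xmin/max', np.float32(-0.029359596), np.float32(0.031125175), np.int64(8806))
[array([-0.0487, -0.2026, -0.0051]), ('tool z', array([-2.2e-03, -5.0e-04, -1.0e+00]))]
```

```bash
python3 -m crank '[[[-0.0495,-0.2025,-0.005,0,0,0,0.05],[-0.0495,-0.2025,-0.005,0,0,0,0.05],[-0.0495,-0.2025,-0.005,0,0,0,0.05],[-0.0495,-0.2025,-0.005,0,0,0,0.05],[-0.0495,-0.2025,0.03,0,0,0,0.05],[-0.0495,-0.2025,0.03,0,0,0,0.05],[-0.0495,-0.2025,0.03,0,0,0,0.05]]]'
python3 -c "
from h import *
from station import ctrl
s=ctrl.sense();print(s['wrist_force'],goal(s,[.4396,-.0186,.1045]))"
```

```text
t: 6.18
eef_pos: [0.4404, -0.018, 0.1657]
tcp_rot: [0.176, 0.984, 0.0, -0.001]
wrist_force: [0.0, 0.2, 0.0]
grip_width: 0.0573
gripper_force: 32.5
[0.03681891 0.1610753  0.03488049] [array([ 0.0005, -0.0009,  0.0612]), ('tool z', array([-1.2e-03,  4.0e-04, -1.0e+00]))]
```

```bash
python3 -m crank '[[[0.0005,-0.0008,0.018,0,0,0,0.05],[0.0005,-0.0008,0.03,0,0,0,0.05],[0.0005,-0.0008,0.035,0,0,0,0.05],[0.0005,-0.0008,0.035,0,0,0,0.05]]]'
python3 -m crank '[[[0,0,0.01,0,0,0,0.05],[0,0,0.018,0,0,0,0.05],[0,0,0.024,0,0,0,0.05],[0,0,0.0255,0,0,0,0.05],[0,0,0.0255,0,0,0,0.05]]]'
```

```text
t: 6.68
eef_pos: [0.4398, -0.0187, 0.1309]
tcp_rot: [0.176, 0.984, 0.0, -0.0]
wrist_force: [0.6, -0.4, -0.0]
grip_width: 0.057
gripper_force: 32.5
t: 7.3
eef_pos: [0.4397, -0.0188, 0.1052]
tcp_rot: [0.176, 0.984, 0.0, -0.0]
wrist_force: [-0.0, -0.3, -0.8]
grip_width: 0.0569
gripper_force: 32.5
```

```bash
python3 -m crank '[[[0,0,0.001,0,0,0,0.05],[0,0,0.001,0,0,0,0.065],[0,0,0.001,0,0,0,0.078],[0,0,0.001,0,0,0,0.078],[0,0,-0.05,0,0,0,0.078],[0,0,-0.11,0,0,0,0.08],[0,0,-0.17,0,0,0,0.08],[0,0,-0.19,0,0,0,0.08],[0,0,-0.19,0,0,0,0.08]]]'
python3 snap.py rel
python3 - <<'E'
from h import *
from station import ctrl
c=dict(np.load("w_rel.npz"));P=cloud(c).reshape(-1,3)
k=(np.abs(P[:,2]-.1135)<.0025)&(np.hypot(P[:,0]-.439,P[:,1]+.018)<.036);q=P[k,:2].astype(np.float32);print(k.sum(),np.median(P[k,2]),circ(cv2.convexHull(q)[:,0]))
k=(P[:,2]>.1375)&(P[:,2]<.143)&(np.hypot(P[:,0]-.439,P[:,1]+.018)<.02);print("sleeve",circ(cv2.convexHull(P[k,:2].astype(np.float32))[:,0]))
s=ctrl.sense();print(goal(s,[.3758,.3139,.2]))
E
```

```text
t: 8.43
eef_pos: [0.4403, -0.0189, 0.2966]
tcp_rot: [0.176, 0.984, -0.0, 0.002]
wrist_force: [-0.3, 0.0, -1.5]
grip_width: 0.0801
gripper_force: 0.0
1891 0.11329703030677207 (array([ 0.43889065, -0.01857045]), np.float64(0.029779574394636826))
sleeve (array([ 0.43863722, -0.01822449]), np.float64(0.015411667517098751))
[array([0.1751, 0.29  , 0.095 ]), ('tool z', array([ 4.e-04, -0.e+00, -1.e+00]))]
```

Washer is home. Check contactor clearance around the CT before choosing the grasp yaw.

Run:
```python
from h import *
from station import ctrl
c=dict(np.load("w_ct.npz"));P=cloud(c).reshape(-1,3);ct=np.array([.3758,.3139])
k=(P[:,2]>.04)&(P[:,2]<.1)&(P[:,0]>.38)&(np.abs(P[:,1]-.36)<.08)
q=P[k,:2].astype(np.float32);r=cv2.minAreaRect(q);print(r,P[k,2].max());d=np.hypot(*(q-ct).T);print("min dist",d.min(),q[d.argmin()]-ct)
k=(np.hypot(*(P[:,:2]-ct).T)<.036)&(P[:,2]>.0245)&(P[:,2]<.04);print("term",P[k].mean(0)-[*ct,0],k.sum(),(P[k]-[*ct,0]).min(0),(P[k]-[*ct,0]).max(0))
k=(np.hypot(*(P[:,:2]-ct).T)<.1)&(P[:,2]>.03)&(P[:,2]<.1);L=(P[k,:2]-ct)@np.array([[-.939,.345],[.345,.939]]).T;print("all >.03 around, tool axes min/max",L.min(0),L.max(0), np.hypot(*L.T).min())
print(ctrl.sense()["joint_positions"])
```

```text
((0.4606643617153168, 0.4315935969352722), (0.016975145787000656, 0.07334718108177185), 89.70378112792969) 0.08253278022643007
min dist 0.12080351379211812 [0.04960315 0.11014997]
term [0.01166528 0.02166471 0.02616665] 155 [0.00141173 0.01365341 0.02451606] [0.02200832 0.028459   0.02843884]
all >.03 around, tool axes min/max [ 0.06494954 -0.01529978] [0.09981616 0.04511911] 0.06552132247717174
[-2.17238054e-01  1.36129448e-01  1.62063967e+00  7.68270000e-05
  1.38442453e+00 -1.43429536e+00]
```

```bash
python3 -m crank '[[[0.175,0.29,0.06,0,0,0,0.08],[0.175,0.29,0.06,0,0,0,0.08],[0.175,0.29,0.06,0,0,0,0.08],[0.175,0.29,0.06,0,0,0,0.08],[0.175,0.29,0.12,0,0,0,0.08],[0.175,0.29,0.18,0,0,0,0.08],[0.175,0.29,0.24,0,0,0,0.08],[0.175,0.29,0.24,0,0,0,0.08],[0.175,0.29,0.24,0,0,0,0.08]]]'
python3 -c "
from h import *
from station import ctrl
s=ctrl.sense();print(goal(s,[.3758,.3139,.000]))"
```

```text
t: 9.6
eef_pos: [0.3729, 0.3124, 0.0516]
tcp_rot: [0.176, 0.984, -0.003, -0.004]
wrist_force: [-0.6, -0.7, 0.8]
grip_width: 0.0801
gripper_force: 0.0
[array([-0.0025,  0.0028,  0.0515]), ('tool z', array([-0.0083, -0.0049, -1.    ]))]
```

```bash
python3 -m crank '[[[0,0,0,0,0,0,0.08],[0,0,0,0,0,0,0.08]]]'
python3 -c "
from h import *
from station import ctrl
s=ctrl.sense();print(goal(s,[.3758,.3139,.000]))"
```

```text
t: 9.85
eef_pos: [0.377, 0.3141, 0.0569]
tcp_rot: [0.176, 0.984, 0.001, 0.001]
wrist_force: [0.0, -0.4, -0.1]
grip_width: 0.0798
gripper_force: 0.0
[array([ 0.0012, -0.0008,  0.0569]), ('tool z', array([ 0.0027,  0.0016, -1.    ]))]
```

```bash
python3 -m crank '[[[0.001,-0.001,0.03,0,0,0,0.076],[0.001,-0.001,0.05,0,0,0,0.076],[0.001,-0.001,0.056,0,0,0,0.076],[0.001,-0.001,0.056,0,0,0,0.076],[0.001,-0.001,0.056,0,0,0,0.055],[0.001,-0.001,0.056,0,0,0,0.05],[0.001,-0.001,0.056,0,0,0,0.05],[0.001,-0.001,0.056,0,0,0,0.05]]]' 60
python3 -m crank '[[[0,0,-0.03,0,0,0,0.05],[0,0,-0.08,0,0,0,0.05],[0,0,-0.14,0,0,0,0.05],[0,0,-0.2,0,0,0,0.05],[0,0,-0.25,0,0,0,0.05],[0,0,-0.25,0,0,0,0.05],[0,0,-0.25,0,0,0,0.05]]]'
python3 snap.py held3
python3 -c "
from h import *
from station import ctrl
s=ctrl.sense();print(ringtool('w_held3',.031,.035,0,120));print(goal(s,[.4388,-.0184,.25]))"
```

```text
t: 10.85
eef_pos: [0.3755, 0.3138, 0.0011]
tcp_rot: [0.176, 0.984, 0.001, 0.001]
wrist_force: [-1.3, -1.3, 8.8]
grip_width: 0.0592
gripper_force: 62.9
t: 11.72
eef_pos: [0.3739, 0.3128, 0.2485]
tcp_rot: [0.176, 0.984, -0.001, -0.001]
wrist_force: [-1.0, 0.5, -3.9]
grip_width: 0.0591
gripper_force: 66.9
('plane', array([-0.001 ,  0.0038, -0.0199]), 'circ', array([-0.0001, -0.0002]), np.float64(0.0306), 'xmin/max', np.float32(-0.030570038), np.float32(0.030554526), np.int64(8549))
[array([-0.1757, -0.2881, -0.0018]), ('tool z', array([-0.0027, -0.0016, -1.    ]))]
```

View pics/w_held3.png

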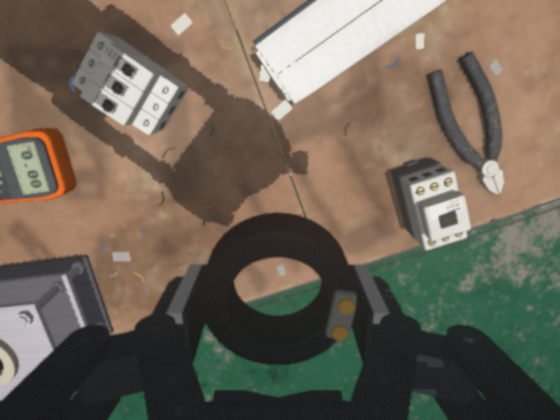

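CT is held level at (278,285) with its terminals at (343,315), inside the ring. Moving over the sleeve.

```bash
python3 -m crank '[[[-0.176,-0.288,0,0,0,0,0.05],[-0.176,-0.288,0,0,0,0,0.05],[-0.176,-0.288,0,0,0,0,0.05],[-0.176,-0.288,0,0,0,0,0.05],[-0.176,-0.288,0,0,0,0,0.05],[-0.176,-0.288,0,0,0,0,0.05],[-0.176,-0.288,0.05,0,0,0,0.05],[-0.176,-0.288,0.085,0,0,0,0.05],[-0.176,-0.288,0.085,0,0,0,0.05],[-0.176,-0.288,0.085,0,0,0,0.05]]]'
python3 -c "
from h import *
from station import ctrl
s=ctrl.sense();print(goal(s,[.4387,-.0184,.116]))"
```

```text
t: 13.02
eef_pos: [0.4404, -0.0179, 0.1647]
tcp_rot: [0.176, 0.984, 0.0, 0.0]
wrist_force: [0.7, -0.6, -3.2]
grip_width: 0.0585
gripper_force: 67.0
[array([ 0.0014, -0.0011,  0.0487]), ('tool z', array([ 1.e-04,  0.e+00, -1.e+00]))]
```

```bash
python3 -m crank '[[[0.0014,-0.001,0.012,0,0,0,0.05],[0.0014,-0.001,0.02,0,0,0,0.05],[0.0014,-0.001,0.028,0,0,0,0.05],[0.0014,-0.001,0.028,0,0,0,0.05]]]'
python3 -m crank '[[[0,0,0.008,0,0,0,0.05],[0,0,0.015,0,0,0,0.05],[0,0,0.02,0,0,0,0.05],[0,0,0.02,0,0,0,0.05]]]'
```

```text
t: 13.52
eef_pos: [0.438, -0.0182, 0.1357]
tcp_rot: [0.176, 0.984, 0.0, -0.001]
wrist_force: [-0.1, 0.6, -3.2]
grip_width: 0.0585
gripper_force: 67.0
t: 14.02
eef_pos: [0.4382, -0.0182, 0.1159]
tcp_rot: [0.176, 0.984, 0.0, -0.0]
wrist_force: [-0.4, -0.0, -2.9]
grip_width: 0.0588
gripper_force: 67.1
```

```bash
python3 -m crank '[[[0,0,0.001,0,0,0,0.05],[0,0,0.001,0,0,0,0.066],[0,0,0.001,0,0,0,0.078],[0,0,0.001,0,0,0,0.078],[0,0,-0.05,0,0,0,0.078],[0,0,-0.11,0,0,0,0.08],[0,0,-0.17,0,0,0,0.08],[0,0,-0.2,0,0,0,0.08],[0,0,-0.2,0,0,0,0.08],[0,0,-0.2,0,0,0,0.08]]]'
python3 snap.py rel2
python3 - <<'E'
from h import *
from station import ctrl
c=dict(np.load("w_rel2.npz"));P=cloud(c).reshape(-1,3)
k=(np.abs(P[:,2]-.1353)<.0015)&(np.hypot(P[:,0]-.439,P[:,1]+.018)<.036);q=P[k,:2].astype(np.float32);q=q[np.hypot(q[:,0]-.4388,q[:,1]+.0183)>.0185];print(len(q),circ(cv2.convexHull(q)[:,0]))
print("ct top z",np.median(P[(np.abs(P[:,2]-.135)<.005)&(np.abs(np.hypot(P[:,0]-.439,P[:,1]+.018)-.025)<.004),2]))
h=cv2.cvtColor(c["pixels"],cv2.COLOR_RGB2HSV).reshape(-1,3)
k=(P[:,1]<-.1)&(P[:,1]>-.42)&(P[:,0]>.3)&(P[:,0]<.55)
b=k&(np.abs(P[:,2]-.044)<.002);print("block",b.sum(),cv2.minAreaRect(P[b,:2].astype(np.float32)))
t=k&(P[:,2]>.09)&(P[:,2]<.2);print("tall",t.sum(),P[t].mean(0) if t.any() else 0,P[t].min(0) if t.any() else 0,P[t].max(0) if t.any() else 0)
print(goal(ctrl.sense(),[.40,-.26,.33]))
E
```

```text
t: 15.28
eef_pos: [0.4379, -0.0182, 0.3153]
tcp_rot: [0.176, 0.984, 0.0, -0.001]
wrist_force: [-0.1, -0.2, -0.1]
grip_width: 0.0798
gripper_force: 0.0
1684 (array([ 0.43868661, -0.01857989]), np.float64(0.030191741487820122))
ct top z 0.1353138123063182
block 4994 ((0.44440245628356934, -0.2978415787220001), (0.07323598116636276, 0.2170562744140625), 13.58846664428711)
tall 1426 [ 0.42898159 -0.2375008   0.14476581] [ 0.41666313 -0.31970543  0.09006093] [ 0.45425971 -0.21067218  0.18092611]
[array([-0.0483, -0.2399, -0.0151]), ('tool z', array([-2.5e-03,  6.0e-04, -1.0e+00]))]
```

CT is home. Moving to view the bars.

```bash
python3 -m crank '[[[-0.06,-0.215,-0.01,0,0,0,0.08],[-0.06,-0.215,-0.01,0,0,0,0.08],[-0.06,-0.215,-0.01,0,0,0,0.08],[-0.06,-0.215,-0.01,0,0,0,0.08],[-0.06,-0.215,-0.01,0,0,0,0.08],[-0.06,-0.215,-0.01,0,0,0,0.08],[-0.06,-0.215,-0.01,0,0,0,0.08]]]'
python3 snap.py bars
python3 - <<'E'
from h import *
c=dict(np.load("w_bars.npz"));W=cloud(c);P=W.reshape(-1,3)
k=(P[:,1]<-.1)&(P[:,1]>-.42)&(P[:,0]>.3)&(P[:,0]<.55)
for lo,hi in ((.176,.184),(.126,.134)):
    t=k&(P[:,2]>lo)&(P[:,2]<hi);q=P[t,:2].astype(np.float32)
    if len(q)>5: print(lo,len(q),q.mean(0),np.median(P[t,2]),cv2.minAreaRect(q))
b=k&(np.abs(P[:,2]-.0445)<.0012)&(P[:,1]>-.36);print(cv2.minAreaRect(P[b,:2].astype(np.float32)))
E
```

```text
t: 16.2
eef_pos: [0.4203, -0.2396, 0.326]
tcp_rot: [0.175, 0.985, 0.0, -0.0]
wrist_force: [0.6, 0.5, 0.1]
grip_width: 0.0799
gripper_force: 0.0
0.176 438 [ 0.42571998 -0.22725065] 0.1790515586526037 ((0.42619630694389343, -0.22736606001853943), (0.010202096775174141, 0.029625730589032173), 21.61895179748535)
0.126 321 [ 0.44402015 -0.29823074] 0.12922996923061786 ((0.43661993741989136, -0.2703784108161926), (0.0117637999355793, 0.10150271654129028), 16.2578182220459)
((0.4367069602012634, -0.26630470156669617), (0.0705111026763916, 0.15056610107421875), 14.781044960021973)
```

View pics/w_bars.png

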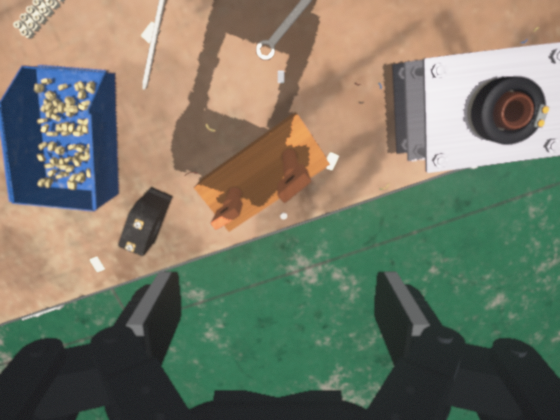

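The view shows the long bar's palm at (293,185), the short bar at (228,205) and the CT on the sleeve at (510,108). The long bar's top is at (0.4262, -0.2274), with its 10 mm direction at 21.6°.

```bash
python3 -c "
from h import *
from station import ctrl
s=ctrl.sense();print(goal(s,[.4263,-.2275,.21],np.radians(21.6)),s['joint_positions'][5])"
```

```text
[array([-0.0014,  0.0134,  0.1162]), ('turn z', np.float64(48.2)), ('tool z', array([-1.e-04,  4.e-04, -1.e+00]))] -1.895553472386412
```

```bash
python3 -m crank '[[[-0.0014,0.0134,0.02,0,0,10,0.06],[-0.0014,0.0134,0.05,0,0,20,0.06],[-0.0014,0.0134,0.08,0,0,30,0.06],[-0.0014,0.0134,0.1,0,0,40,0.06],[-0.0014,0.0134,0.11,0,0,48.2,0.06],[-0.0014,0.0134,0.11,0,0,48.2,0.06],[-0.0014,0.0134,0.11,0,0,48.2,0.06],[-0.0014,0.0134,0.11,0,0,48.2,0.06]]]'
python3 -c "
from h import *
from station import ctrl
s=ctrl.sense();print(goal(s,[.4263,-.2275,.149],np.radians(21.6)),s['joint_positions'][5])"
```

```text
t: 17.25
eef_pos: [0.4265, -0.2287, 0.2169]
tcp_rot: [0.562, 0.827, 0.0, 0.001]
wrist_force: [0.1, 0.0, -1.2]
grip_width: 0.06
gripper_force: 0.0
[array([0.0012, 0.0002, 0.0679]), ('turn z', np.float64(0.0)), ('tool z', array([ 1.1e-03, -7.0e-04, -1.0e+00]))] -1.028494771697734
```

```bash
python3 -m crank '[[[0.001,0,0.03,0,0,0,0.05],[0.001,0,0.055,0,0,0,0.05],[0.001,0,0.068,0,0,0,0.05],[0.001,0,0.068,0,0,0,0.05],[0.001,0,0.068,0,0,0,0.03],[0.001,0,0.068,0,0,0,0.015],[0.001,0,0.068,0,0,0,0.004],[0.001,0,0.068,0,0,0,0.004],[0.001,0,0.068,0,0,0,0.004]]]' 80
python3 -m crank '[[[0,0,0,0,0,0,0.004],[0,0,-0.01,0,0,0,0.004],[0,0,-0.02,0,0,0,0.004],[0,0,-0.02,0,0,0,0.004]]]'
```

```text
t: 18.38
eef_pos: [0.4262, -0.2281, 0.1492]
tcp_rot: [0.563, 0.827, -0.0, 0.001]
wrist_force: [0.2, -1.1, 6.6]
grip_width: 0.009
gripper_force: 78.2
t: 18.88
eef_pos: [0.426, -0.2279, 0.169]
tcp_rot: [0.563, 0.827, 0.0, 0.001]
wrist_force: [0.1, -0.2, -3.8]
grip_width: 0.0085
gripper_force: 78.2
```

```bash
python3 -m crank '[[[0,0,-0.04,0,0,0,0.004],[0,0,-0.09,0,0,0,0.004],[0,0,-0.14,0,0,0,0.004],[0,0,-0.16,0,0,0,0.004],[0,0,-0.16,0,0,0,0.004]]]'
python3 -c "
from h import *
from station import ctrl
s=ctrl.sense();print(goal(s,[.4387,-.0184,.32]))"
```

```text
t: 19.5
eef_pos: [0.426, -0.2279, 0.3293]
tcp_rot: [0.563, 0.827, -0.0, 0.001]
wrist_force: [0.4, 1.6, -3.4]
grip_width: 0.0088
gripper_force: 79.8
[array([0.1903, 0.0887, 0.009 ]), ('tool z', array([ 0.0021, -0.0015, -1.    ]))]
```

```bash
python3 -m crank '[[[0.04,0.018,0,0,0,0,0.004],[0.08,0.036,0,0,0,0,0.004],[0.12,0.054,0,0,0,0,0.004],[0.155,0.072,0,0,0,0,0.004],[0.18,0.084,0.002,0,0,0,0.004],[0.19,0.0885,0.004,0,0,0,0.004],[0.19,0.0885,0.004,0,0,0,0.004],[0.19,0.0885,0.004,0,0,0,0.004]]]'
python3 snap.py over
python3 - <<'E'
from h import *
from station import ctrl
c=ctrl.camera("scene");np.savez("scene1.npz",**c)
w=cv2.imread("pics/w_over.png");s=c["pixels"][...,::-1]
cv2.imwrite("pics/over2.png",np.hstack([w[100:420,80:480],cv2.resize(s[130:258,220:380],(400,320),interpolation=cv2.INTER_CUBIC)]))
P=cloud(dict(np.load("w_over.npz"))).reshape(-1,3);h=cv2.cvtColor(w,cv2.COLOR_BGR2HSV).reshape(-1,3).astype(int)
s=ctrl.sense();e=s["eef_pos"];print(e,s["wrist_force"],s["moment"])
near=np.hypot(*(P[:,:2]-e[:2]).T)<.03
for lo in np.arange(.145,.37,.015):
    k=near&(P[:,2]>lo)&(P[:,2]<lo+.015)&(h[:,0]<20)&(h[:,1]>80)
    if k.sum()>15:
        p=P[k];print(round(lo,3),k.sum(),p.mean(0).round(4))
E
```

```text
t: 20.5
eef_pos: [0.4383, -0.0193, 0.3238]
tcp_rot: [0.563, 0.827, -0.0, -0.0]
wrist_force: [0.9, -0.1, -4.2]
grip_width: 0.009
gripper_force: 79.7
[ 0.43837277 -0.01939744  0.32412195] [-0.39568913 -0.17734995 -3.06324097] [ 0.02801043 -0.01182007  0.02504447]
0.19 100 [ 0.4364 -0.0141  0.1978]
0.205 117 [ 0.4363 -0.0143  0.2127]
0.22 129 [ 0.4361 -0.0139  0.2275]
0.235 150 [ 0.4362 -0.0136  0.2423]
0.25 183 [ 0.4358 -0.0136  0.2576]
0.265 224 [ 0.4359 -0.0135  0.2728]
0.28 292 [ 0.436  -0.0135  0.2879]
0.295 144 [ 0.4366 -0.0145  0.3007]
0.31 244 [ 0.4335 -0.0067  0.3194]
0.325 426 [ 0.4326 -0.006   0.3331]
0.34 2222 [ 0.4364 -0.0149  0.3522]
0.355 196 [ 0.4289 -0.0188  0.3604]
0.37 17 [ 0.4115 -0.0176  0.3711]
```

View pics/over2.png

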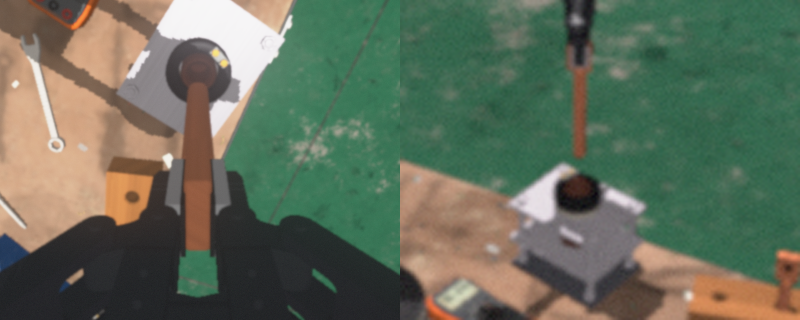

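The bar hangs nearly plumb over the sleeve: left panel shows the rod ending at (200,75) over the CT, right panel shows it vertical at (580,110). I fit the rod's axis with a fixed 8 mm radius.

```bash
cat > rod.py <<'E'
from h import *
from scipy.optimize import least_squares
import sys
def rod(n,lo,hi,e=None):
    c=dict(np.load(n+".npz"));P=cloud(c).reshape(-1,3);e=c["eef"];h=cv2.cvtColor(c["pixels"],cv2.COLOR_RGB2HSV).reshape(-1,3).astype(int)
    k=(np.hypot(*(P[:,:2]-e[:2]).T)<.02)&(P[:,2]>lo)&(P[:,2]<hi)&(h[:,0]<20)&(h[:,1]>80);p=P[k];z0=(lo+hi)/2
    f=lambda x:np.hypot(p[:,0]-x[0]-x[2]*(p[:,2]-z0),p[:,1]-x[1]-x[3]*(p[:,2]-z0))-.008
    x=least_squares(f,[*e[:2],0,0],loss="soft_l1",f_scale=.0005).x
    print(len(p),"axis@%.3f"%z0,x[:2].round(4),"slope",x[2:].round(4),"rms",np.sqrt(np.mean(f(x)**2)).round(5)); return x,z0
if __name__=="__main__":
    x,z0=rod(sys.argv[1],float(sys.argv[2]),float(sys.argv[3]))
    zf=float(sys.argv[4]);print("axis at",zf,(x[:2]+x[2:]*(zf-z0)).round(4))
E
python3 rod.py w_over .195 .285 .185
python3 - <<'E'
from h import *
c=dict(np.load("w_over.npz"));P=cloud(c).reshape(-1,3)
for lo,hi,r0 in((.1375,.143,.02),(.1335,.137,.036)):
    k=(P[:,2]>lo)&(P[:,2]<hi)&(np.hypot(P[:,0]-.4388,P[:,1]+.0183)<r0);q=P[k,:2].astype(np.float32);print(k.sum(),circ(cv2.convexHull(q)[:,0]))
E
```

```text
957 axis@0.240 [ 0.4387 -0.02  ] slope [-0.003   0.0087] rms 0.00018
axis at 0.185 [ 0.4389 -0.0205]
293 (array([ 0.43878431, -0.01835121]), np.float64(0.01538609506818909))
1688 (array([ 0.43891553, -0.01858987]), np.float64(0.03029320770379297))
```

```bash
python3 -m crank '[[[0.002,0.0007,0.01,0,0,0,0.004],[0.002,0.0007,0.025,0,0,0,0.004],[0.002,0.0007,0.035,0,0,0,0.004],[0.002,0.0007,0.035,0,0,0,0.004],[0.002,0.0007,0.035,0,0,0,0.004]]]'
python3 snap.py o2; python3 rod.py w_o2 .195 .25 .15
python3 - <<'E'
from h import *
c=dict(np.load("w_o2.npz"));P=cloud(c).reshape(-1,3)
k=(P[:,2]>.1335)&(P[:,2]<.137)&(np.hypot(P[:,0]-.4388,P[:,1]+.0183)<.036);q=P[k,:2].astype(np.float32);print(k.sum(),circ(cv2.convexHull(q)[:,0]))
E
```

```text
t: 21.22
eef_pos: [0.4385, -0.0165, 0.2896]
tcp_rot: [0.563, 0.827, 0.0, 0.0]
wrist_force: [0.3, -0.1, -4.4]
grip_width: 0.0091
gripper_force: 79.6
705 axis@0.223 [ 0.439 -0.017] slope [-0.0047  0.0095] rms 0.00019
axis at 0.15 [ 0.4393 -0.0177]
1996 (array([ 0.43897567, -0.01846025]), np.float64(0.030452567969612626))
```

```bash
python3 -m crank '[[[-0.0005,-0.0003,0.01,0,0,0,0.004],[-0.0005,-0.0003,0.02,0,0,0,0.004],[-0.0005,-0.0003,0.03,0,0,0,0.004],[-0.0005,-0.0003,0.03,0,0,0,0.004]]]'
python3 -m crank '[[[0,0,0.01,0,0,0,0.004],[0,0,0.02,0,0,0,0.004],[0,0,0.025,0,0,0,0.004],[0,0,0.025,0,0,0,0.004]]]'
```

```text
t: 21.78
eef_pos: [0.4377, -0.0169, 0.2582]
tcp_rot: [0.563, 0.827, -0.0, -0.001]
wrist_force: [0.8, -0.0, -3.9]
grip_width: 0.0087
gripper_force: 79.6
t: 22.28
eef_pos: [0.438, -0.017, 0.2339]
tcp_rot: [0.563, 0.827, -0.0, -0.0]
wrist_force: [1.0, 0.2, -3.5]
grip_width: 0.0083
gripper_force: 79.6
```

```bash
python3 -m crank '[[[0,0,0.01,0,0,0,0.004],[0,0,0.02,0,0,0,0.004],[0,0,0.03,0,0,0,0.004],[0,0,0.03,0,0,0,0.004],[0,0,0.03,0,0,0,0.004]]]'
python3 -m crank '[[[0,0,0.006,0,0,0,0.004],[0,0,0.012,0,0,0,0.004],[0,0,0.018,0,0,0,0.004],[0,0,0.018,0,0,0,0.004]]]'
```

```text
t: 22.9
eef_pos: [0.4383, -0.017, 0.2044]
tcp_rot: [0.563, 0.827, 0.0, 0.0]
wrist_force: [1.1, -0.1, -4.3]
grip_width: 0.0084
gripper_force: 79.7
t: 23.4
eef_pos: [0.4379, -0.017, 0.1857]
tcp_rot: [0.563, 0.827, -0.0, -0.001]
wrist_force: [1.3, 0.4, -4.1]
grip_width: 0.0088
gripper_force: 79.6
```

```bash
python3 -m crank '[[[0,0,0.008,0,0,0,0.004],[0,0,0.016,0,0,0,0.004],[0,0,0.024,0,0,0,0.004],[0,0,0.026,0,0,0,0.004],[0,0,0.026,0,0,0,0.004],[0,0,0.026,0,0,0,0.004],[0,0,0.026,0,0,0,0.004]]]'
python3 snap.py end
python3 - <<'E'
from h import *
from station import ctrl
c=dict(np.load("w_end.npz"));P=cloud(c).reshape(-1,3);e=c["eef"];print(e)
h=cv2.cvtColor(c["pixels"],cv2.COLOR_RGB2HSV).reshape(-1,3).astype(int)
k=(P[:,2]>.17)&(P[:,2]<.23)&(np.hypot(*(P[:,:2]-e[:2]).T)<.022)&(h[:,0]<20)&(h[:,1]>80);print("palm top z",np.percentile(P[k,2],[50,90,98]))
k=(P[:,2]>.1335)&(P[:,2]<.137)&(np.hypot(P[:,0]-.4388,P[:,1]+.0183)<.036);q=P[k,:2].astype(np.float32);print("ct",k.sum(),np.median(P[k,2]),circ(cv2.convexHull(q)[:,0]))
d=ctrl.camera("scene")["pixels"][...,::-1]
cv2.imwrite("pics/fin.png",np.hstack([cv2.imread("pics/w_end.png")[60:420,80:480],cv2.resize(d[160:268,230:350],(400,360),interpolation=cv2.INTER_CUBIC)]))
E
```

```text
t: 24.28
eef_pos: [0.4383, -0.017, 0.1605]
tcp_rot: [0.563, 0.827, 0.0, 0.0]
wrist_force: [-0.0, 0.6, -3.2]
grip_width: 0.009
gripper_force: 79.7
[ 0.43829749 -0.01698328  0.16048894]
palm top z [0.19018427 0.19114095 0.19367908]
ct 4065 0.13505334812187111 (array([ 0.43873048, -0.01840432]), np.float64(0.03038259029706823))
```

View pics/fin.png

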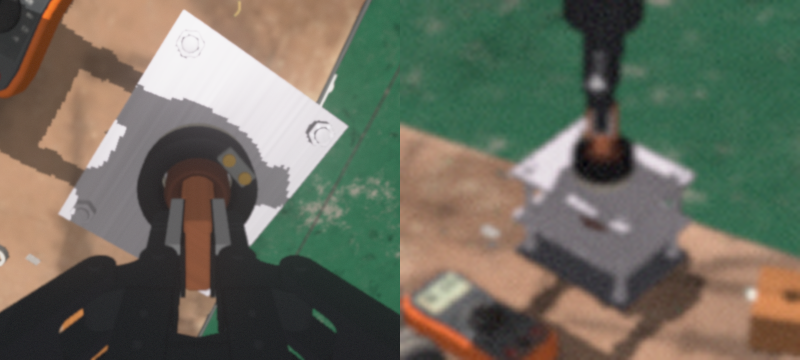

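The palm is held at (197,230) above the CT and sleeve. Its top is at about 0.191 m, so the foot is roughly 15 mm below the lower bushing. There are no side loads and the CT is still home.

```bash
python3 -c "
from station import ctrl
print(ctrl.finish_job())"
```

```text
the job is handed in; nothing more can be done
None
```

I handed the job in at about 24 s, verdict not shown. By my last measurements the washer and current transformer are home and released, and the long bar is held upright through both bushings, its end about 15 mm below the lower one.

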